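Pack out the mould frame and hold it shut

ROBOT

A 7-joint arm with a two-finger parallel gripper is mounted at the origin on the work surface; the furniture and walls round the work are solid. World frame = base frame: x ahead of the robot, y to its left, z up, the work surface at z = 0. Lengths are in m, angles in rad, forces in N, time in s.
With the tool pointing down it reaches from about 0.4 to 0.925 m from the base axis. Payload 5.6 kg.
Tool frame: the origin (TCP) lies on the centre line of the jaws, within the pads' length; the fingertips stand 19 mm ahead of it and the grasp point (between the pads) is the TCP; z points along the fingers, y is the direction in which the jaws open and shut (so a half turn about z gives the same grasp; the last joint's range is limited). The gripper opens to 85 mm and grips with 20 to 120 N. Pads are 22 mm wide; open, the fingers measure 114 mm over their backs; the gripper's body (76 mm by 85 mm) begins 54 mm behind the grasp point. The pads swing forward as they close: fully open they stand 13 mm farther back than shut.
Start: joints at [1.297, 0.468, -0.012, 1.603, 0.006, 1.071, -0.056], TCP at [0.149, -0.633, 0.25] pointing down, gripper open.
Joint ranges: [-2.53, 2.53], [-0.31, 2.02], [-1.57, 1.55], [0.28, 2.44], [-1.29, 4.43], [0.15, 1.84], [-2.92, 2.92]. Speed limits (rad/s): [2.57, 2.57, 3.14, 3.14, 3.14, 3.14, 3.14].

INTERFACE

Orientations are given as a rotation vector (axis times angle).
In Python, from bench import sensors, cams, arm, spotter gives the robot as it stands. The module is installed in compiled form; this text tells all that it offers.
- The arm moves only by the shell command python3 -m crank 'ROWS' [FORCE]. ROWS is JSON, a list of rows, each a list of 7 numbers: the turn, a rotation vector about the tool's x, y, z in rad, then the shift along the tool's x, y, z in cm, then the closure in counts, from 0 (fully open) to 255 (shut). A call has 1 to 12 rows; each row is the pose to reach, as a shift and turn from the pose commanded when the call began, along the tool's axes at that moment; what a row does not reach only later rows make up. A row lasts 1/8 s, in which the tool goes at most 62.5 mm and 10.7 degrees, less where a joint would pass 70% of its speed; a pose out of reach is approached as far as the arm can. A call with a gripper value outside its range is refused whole. The fingers move at their own pace and stop on an object; FORCE is the grip in N (left out, the last holds). Time passes only in rows, so rows that repeat a pose let the fingers close. It gives the time, the measured TCP pose, the force and the opening at its end, in the units of the state.
- sensors.read_state(): the state, without advancing time (a new reading comes with each control period).
- cams.read_camera(name): name is "scene" or "side" or "wrist"; returns the picture (384x512x3 uint8, blue, green, red); there is no depth.
- cams.calibration(name): a dict with "K" (3x3 intrinsics, pixels), "distortion" ([k1, k2, p1, p2, k3] as OpenCV has them; the pictures are not rectified), "R" (3x3) and "t" (3): a world point X has camera coordinates R X + t. Camera axes: x right, y down, z forward; pixel columns grow to the right and rows downward; lengths in m; the calibration is good to about 2 mm. A picture is of the moment at which its call begins: read the wrist's pose just before it. calibration takes no time and is no camera call; for the wrist camera it gives the pose at the moment of the call.
- arm.finish_job(): hands the job in, once; it reports no verdict.
Trained networks look in the newest picture that a camera, given by its name, has taken for a name from the list of things; names that differ only in an ending like _2 or _b are one class to them, and where a whole thing is asked for, a point or a joint stands for the part that bears it (a point fixed in the world has none). Each returns a list of dicts, best first, with "confidence" (0 to 1); they miss things now and then, are a little off and sometimes report something else, mostly with a low value. They report only what shows in the picture. A call takes as long as a camera call. They do not tell look-alikes from the thing itself.
- spotter.search_frame(camera, target): "at" ([column, row] in pixels, amid what is visible of it).
- spotter.landmark_of(camera, target): "at" ([column, row] in pixels: a listed point, or the origin of a listed thing).
The state is a dict: "time": time; "joint_positions": joint angles; "dq": joint speeds; "effort": joint torques, N m; "tool_pos": TCP position; "tool_rot": TCP orientation; "ft_force": force on the tool from outside, world axes, zero at the start; "torque": the same for the moment, N m; "gripper_width": opening from 0.0 (shut) to 1.0 (fully open).
Only numpy, scipy, OpenCV 4.12 (cv2) and the standard library are available. Lean on these libraries where they do the work, as an engineer would, in place of code of your own. Each camera call takes 0.05 s, during which the arm holds its last target. There are 200 camera calls.

TASK

Close the three-piece plaster mould in its clamping frame: first nudge the three pieces together into a tight row against the end stop, then stand wooden packers from the ware board upright and side by side, square to the frame and midway between its rails, in the gap before the pressing board, one after another, until the pressing board can take up what is left of the gap. Let go of the packers, push the pressing board firmly against them from behind until you feel the whole stack tighten against the end stop, and finish while holding it pushed there. Leave unused packers standing on their board and do not disturb the jar and the cup.

Things in the scene. Friction and masses are not known exactly. Their poses are not given: they have to be found in the camera images.
- frame: Clamping frame, fixed on the table: a plywood base 310 mm long x 126 mm wide, its upper face 15 mm above the table, with two low wooden rails (inner faces 74 mm apart, tops 29 mm above the table) along its length. Origin on the table at the middle of the rails' length and between them; own +x is the press axis, from the pressing board towards the end stop; own y lies across; z up. The base reaches from own x = -0.160 to +0.150.
- press_face (a point): Centre of the pressing board's working face (own +x, towards the mould), 33 mm above the table. The pressing board is a wooden board 18 mm thick, 70 mm wide, standing across the frame at its end with the open base behind it, with a steel plate on its back, its lower edge 16 mm and its top 50 mm above the table; the back lies 20 mm behind this point. It slides along the frame's +x.
- press_board (a joint): Slide of the pressing board along the frame's +x, m: 0 fully back (as it starts; face at frame x = -0.095), 0.032 at the end of its travel. A light spring (2 N at 0, 4 N at 0.032) drives it back when it is not held.
- end_stop: End stop: a wooden board 70 mm wide, 50 mm high and 20 mm thick bolted across the far end of the frame; fixed, but its place along the frame differs from time to time. Origin at the lower edge of its face towards the mould (15 mm above the table), own +x along the press axis, away from the mould.
- mould_far_centre (a point): The far one (next to the end stop) of the three loose plaster mould pieces in the frame: a white block 40 mm long (own x, along the press axis) x 70 mm wide (own y) x 50 mm high, 160 g, standing on the frame's base between the rails; this point is its centre, 25 mm above its underside (z = 0.040).
- mould_mid_centre (a point): The middle one of the three loose plaster mould pieces in the frame: a white block 40 mm long (own x, along the press axis) x 70 mm wide (own y) x 50 mm high, 160 g, standing on the frame's base between the rails; this point is its centre, 25 mm above its underside (z = 0.040).
- mould_near_centre (a point): The near one (next to the gap and the pressing board) of the three loose plaster mould pieces in the frame: a white block 40 mm long (own x, along the press axis) x 70 mm wide (own y) x 50 mm high, 160 g, standing on the frame's base between the rails; this point is its centre, 25 mm above its underside (z = 0.040).
- ware_board: Ware board: a plywood board 200 x 90 x 10 mm, fixed on the table; origin at the centre of its underside, the packers stand in a row along its own x, about 45 mm apart, their thickness along the row.
- packer_1_centre (a point): Packer: a plain pale wooden block standing on edge, 18 mm thick (own x) x 50 mm wide (own y) x 85 mm tall, 55 g, one of four alike; this point is its centre, 42.5 mm above its underside, z up. It stands on the ware board at first (underside at z = 0.010); its top then is at 0.095.
- packer_2_centre (a point): Packer: a plain pale wooden block standing on edge, 18 mm thick (own x) x 50 mm wide (own y) x 85 mm tall, 55 g, one of four alike; this point is its centre, 42.5 mm above its underside, z up. It stands on the ware board at first (underside at z = 0.010); its top then is at 0.095.
- packer_3_centre (a point): Packer: a plain pale wooden block standing on edge, 18 mm thick (own x) x 50 mm wide (own y) x 85 mm tall, 55 g, one of four alike; this point is its centre, 42.5 mm above its underside, z up. It stands on the ware board at first (underside at z = 0.010); its top then is at 0.095.
- packer_4_centre (a point): Packer: a plain pale wooden block standing on edge, 18 mm thick (own x) x 50 mm wide (own y) x 85 mm tall, 55 g, one of four alike; this point is its centre, 42.5 mm above its underside, z up. It stands on the ware board at first (underside at z = 0.010); its top then is at 0.095.
- jar_centre (a point): Bystander: round screw-capped jar, 48 mm in diameter, 68 mm tall; its centre.
- cup_centre (a point): Bystander: small round ceramic cup, 66 mm in diameter, 57 mm tall; its centre.
- mould_far: The same mould piece as a body (axes as told at its centre point); origin at the centre of its underside.
- mould_mid: The same mould piece as a body (axes as told at its centre point); origin at the centre of its underside.
- mould_near: The same mould piece as a body (axes as told at its centre point); origin at the centre of its underside.
- packer_1: The same packer as a body (axes as told at its centre point); origin at the centre of its underside.
- packer_2: The same packer as a body (axes as told at its centre point); origin at the centre of its underside.
- packer_3: The same packer as a body (axes as told at its centre point); origin at the centre of its underside.
- packer_4: The same packer as a body (axes as told at its centre point); origin at the centre of its underside.
There are look-alikes about, which are no part of the job. What is shaped like the packer_1 but purple is not meant.

How it is judged:
On the way, in this order (a step that is already met when the one before it is completed fails the run):
1. the three mould pieces stand in a tight row against the end stop (x of mould_far_centre in the frame of end_stop above -0.0215 m and x of mould_mid_centre in the frame of end_stop above -0.0621 m and x of mould_near_centre in the frame of end_stop above -0.1027 m and angle between the x axis of each of mould_far, mould_mid, mould_near and the x axis of end_stop, either way round below 0.06 rad and angle between each of mould_far, mould_mid, mould_near's own z axis and vertical below 0.1 rad and z of each of mould_far_centre, mould_mid_centre, mould_near_centre in the frame of frame below 0.044 m), for 0.2 s.
2. a packer stands upright in the gap, let go (((x of packer_1_centre in the frame of frame between -0.09 and 0.03 m and y of packer_1_centre in the frame of frame between -0.012 and 0.012 m and z of packer_1_centre in the frame of frame between 0.054 and 0.061 m and angle between packer_1's own z axis and vertical below 0.1 rad and angle between the x axis of packer_1 and the x axis of frame, either way round below 0.12 rad) or (x of packer_2_centre in the frame of frame between -0.09 and 0.03 m and y of packer_2_centre in the frame of frame between -0.012 and 0.012 m and z of packer_2_centre in the frame of frame between 0.054 and 0.061 m and angle between packer_2's own z axis and vertical below 0.1 rad and angle between the x axis of packer_2 and the x axis of frame, either way round below 0.12 rad) or (x of packer_3_centre in the frame of frame between -0.09 and 0.03 m and y of packer_3_centre in the frame of frame between -0.012 and 0.012 m and z of packer_3_centre in the frame of frame between 0.054 and 0.061 m and angle between packer_3's own z axis and vertical below 0.1 rad and angle between the x axis of packer_3 and the x axis of frame, either way round below 0.12 rad) or (x of packer_4_centre in the frame of frame between -0.09 and 0.03 m and y of packer_4_centre in the frame of frame between -0.012 and 0.012 m and z of packer_4_centre in the frame of frame between 0.054 and 0.061 m and angle between packer_4's own z axis and vertical below 0.1 rad and angle between the x axis of packer_4 and the x axis of frame, either way round below 0.12 rad)) and contact force between the fingers and packer_1 below 0.3 N and contact force between the fingers and packer_2 below 0.3 N and contact force between the fingers and packer_3 below 0.3 N and contact force between the fingers and packer_4 below 0.3 N), for 0.2 s.
At the end, for the whole second after the job is handed in: Arm pushes the still pressing board (>2.5 N); it presses packers, mould, end stop (each >1.5 N). Mould row tight (2.7 mm), square (0.06 rad), untouched. Packers let go in the gap: upright (0.1), square (0.12 rad), within 12 mm of midline; the others upright, within 20 mm of their start (all of step 1 and contact force between the fingers and packer_1 below 0.3 N and contact force between the fingers and packer_2 below 0.3 N and contact force between the fingers and packer_3 below 0.3 N and contact force between the fingers and packer_4 below 0.3 N and ((x of packer_1_centre in the frame of frame between -0.09 and 0.03 m and y of packer_1_centre in the frame of frame between -0.012 and 0.012 m and z of packer_1_centre in the frame of frame between 0.054 and 0.061 m and angle between packer_1's own z axis and vertical below 0.1 rad and angle between the x axis of packer_1 and the x axis of frame, either way round below 0.12 rad) or (distance of packer_1_centre from where it was at the start of the episode below 0.02 m and angle between packer_1's own z axis and vertical below 0.1 rad)) and ((x of packer_2_centre in the frame of frame between -0.09 and 0.03 m and y of packer_2_centre in the frame of frame between -0.012 and 0.012 m and z of packer_2_centre in the frame of frame between 0.054 and 0.061 m and angle between packer_2's own z axis and vertical below 0.1 rad and angle between the x axis of packer_2 and the x axis of frame, either way round below 0.12 rad) or (distance of packer_2_centre from where it was at the start of the episode below 0.02 m and angle between packer_2's own z axis and vertical below 0.1 rad)) and ((x of packer_3_centre in the frame of frame between -0.09 and 0.03 m and y of packer_3_centre in the frame of frame between -0.012 and 0.012 m and z of packer_3_centre in the frame of frame between 0.054 and 0.061 m and angle between packer_3's own z axis and vertical below 0.1 rad and angle between the x axis of packer_3 and the x axis of frame, either way round below 0.12 rad) or (distance of packer_3_centre from where it was at the start of the episode below 0.02 m and angle between packer_3's own z axis and vertical below 0.1 rad)) and ((x of packer_4_centre in the frame of frame between -0.09 and 0.03 m and y of packer_4_centre in the frame of frame between -0.012 and 0.012 m and z of packer_4_centre in the frame of frame between 0.054 and 0.061 m and angle between packer_4's own z axis and vertical below 0.1 rad and angle between the x axis of packer_4 and the x axis of frame, either way round below 0.12 rad) or (distance of packer_4_centre from where it was at the start of the episode below 0.02 m and angle between packer_4's own z axis and vertical below 0.1 rad)) and contact force between any of the fingers, the arm and press_board above 2.5 N and (contact force between press_board and packer_1 above 1.5 N or contact force between press_board and packer_2 above 1.5 N or contact force between press_board and packer_3 above 1.5 N or contact force between press_board and packer_4 above 1.5 N) and (contact force between mould_near and packer_1 above 1.5 N or contact force between mould_near and packer_2 above 1.5 N or contact force between mould_near and packer_3 above 1.5 N or contact force between mould_near and packer_4 above 1.5 N) and contact force between mould_far and end_stop above 1.5 N and contact force between each of the fingers, the arm and mould_far below 0.3 N and contact force between each of the fingers, the arm and mould_mid below 0.3 N and contact force between each of the fingers, the arm and mould_near below 0.3 N and velocity of joint press_board between -0.005 and 0.005 m/s); the arm keeps its last pose, push and grip.
It fails at once if the jar or the cup is moved by more than 30 mm (distance of any of jar_centre, cup_centre from where it was at the start of the episode above 0.03 m).
It fails at once if a mould piece is tipped over or lifted out (angle between any of mould_far, mould_mid, mould_near's own z axis and vertical above 0.5 rad).
It also fails if it takes over 72 s, if anything falls off the work surface, if the arm or the gripper's body presses on something with over 40 N, if the wrist force passes 120 N, or if a joint passes its speed limit or range.

## Working session

There is one attempt and no reset: what is moved stays moved. The work goes in short steps, Python scripts to look and compute and a shell command to move; the robot and the scene stay as the last step left them, time stands still between calls to the robot, and variables do not carry over. Pictures are saved under pics/ and viewed, about 8 in all and at most 12, crops included, and the job is handed in when it is done.

```bash
mkdir -p pics
cat > h.py <<'E'
import numpy as np, cv2
from bench import sensors, cams, arm, spotter
from scipy.spatial.transform import Rotation as Ro
def shot(c,fn=None):
    im=cams.read_camera(c)
    if fn: cv2.imwrite('pics/'+fn,im)
    return im
def onplane(c,px,z,cal=None):
    k=cal or cams.calibration(c); K=np.array(k['K']);R=np.array(k['R']);t=np.array(k['t'])
    u=cv2.undistortPoints(np.array([[px]],float),K,np.array(k['distortion']))[0,0]
    d=R.T@np.array([u[0],u[1],1]); o=-R.T@t
    return o+d*(z-o[2])/d[2]
def proj(c,P,cal=None):
    k=cal or cams.calibration(c)
    return cv2.projectPoints(np.array(P,float).reshape(-1,1,3),cv2.Rodrigues(np.array(k['R']))[0],np.array(k['t']),np.array(k['K']),np.array(k['distortion']))[0][:,0]
def tool():
    s=sensors.read_state(); return np.array(s['tool_pos']),Ro.from_rotvec(s['tool_rot']).as_matrix(),s
E
python3 - <<'E'
from h import *
np.set_printoptions(precision=4,suppress=True)
p,R,s=tool();print(p,R,s)
for c in ['scene','side']:
    shot(c,c+'0.png')
    k=cams.calibration(c);print(c,-np.array(k['R']).T@k['t'])
    for n,z in [('packer_1_centre',.0525),('mould_far_centre',.04),('mould_near_centre',.04),('mould_mid_centre',.04),('press_face',.033),('end_stop',.015),('frame',0),('ware_board',0),('jar_centre',.034),('cup_centre',.028)]:
        for r in spotter.landmark_of(c,n)[:6]:
            print(n,np.round(r['at'],1),round(r['confidence'],2),onplane(c,r['at'],z)[:2])
a=cv2.imread('pics/scene0.png')
E
```

```text
[ 0.1485 -0.6323  0.2493] [[ 0.9735  0.2287 -0.0005]
 [ 0.2287 -0.9735  0.0017]
 [-0.0001 -0.0018 -1.    ]] {'time': 0.0, 'joint_positions': array([ 1.297 ,  0.4684, -0.0116,  1.6036,  0.006 ,  1.0714, -0.0563]), 'dq': array([-0.0004,  0.0001,  0.0011, -0.0008,  0.0003, -0.0019, -0.0007]), 'effort': array([ -0.0008, -53.2374,   0.0207, -25.1303,   0.0114,   0.0077,
        -0.    ]), 'tool_pos': array([ 0.1485, -0.6323,  0.2493]), 'tool_rot': array([-3.119 , -0.3614,  0.0005]), 'ft_force': array([ 0.4714,  0.5851, -0.3624]), 'torque': array([ 0.096 , -0.0379,  0.0317]), 'gripper_width': 0.9989961433592107}
scene [-0.2648 -0.9041  0.6323]
packer_1_centre [238.2 184.8] 0.96 [0.4666 0.0972]
packer_1_centre [257.  221.5] 0.74 [ 0.3684 -0.1127]
packer_1_centre [135.8 191. ] 0.7 [0.2108 0.266 ]
mould_far_centre [317.1 195.7] 0.67 [ 0.6098 -0.0944]
mould_far_centre [325.8 217.9] 0.26 [ 0.5317 -0.2015]
mould_far_centre [311.1 199.4] 0.24 [ 0.5798 -0.0995]
mould_near_centre [329.4 204.6] 0.92 [ 0.5952 -0.1561]
mould_mid_centre [321.8 202.4] 0.58 [ 0.5891 -0.1327]
mould_mid_centre [210.5 187.3
[... 455 characters left out ...]
237.9] 0.78 [ 0.6071 -0.0841]
mould_far_centre [270.8 188.1] 0.51 [0.4452 0.1132]
mould_far_centre [276.9 195.8] 0.18 [0.4856 0.0858]
mould_mid_centre [266.  247.5] 0.79 [ 0.5976 -0.1388]
mould_mid_centre [280.  244.1] 0.28 [ 0.6198 -0.107 ]
press_face [226.2 266.3] 0.7 [ 0.5527 -0.2464]
press_face [280.5 247.1] 0.38 [ 0.6229 -0.1093]
end_stop [287.2 243.3] 0.58 [ 0.6172 -0.0665]
end_stop [270.8 201.2] 0.57 [0.4655 0.0827]
frame [254.9 253.2] 0.57 [ 0.5585 -0.1339]
frame [259.2 261.7] 0.56 [ 0.5876 -0.1557]
ware_board [276.4 195.9] 0.71 [0.4502 0.1381]
jar_centre [215.2 216. ] 0.94 [ 0.3926 -0.0953]
cup_centre [353.4 217.2] 0.96 [0.719  0.1264]
cup_centre [250.4 257.3] 0.24 [ 0.5785 -0.181 ]
```

View pics/scene0.png

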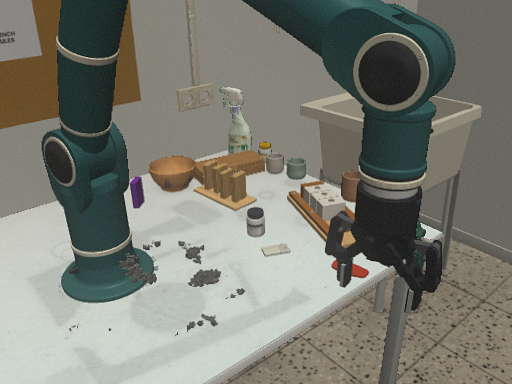

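View pics/side0.png

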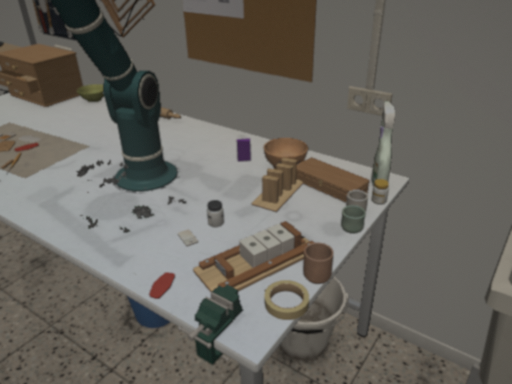

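The frame is at scene (325,215), four pale packers at (225,180), and the purple look-alike at (137,192). The jar is at (256,222), and there are three cups nearby. I'm moving above the frame for a close look.

```bash
python3 -m crank '[[0,0,-1.017,53.3,-36.8,-13,0],[0,0,-1.017,53.3,-36.8,-13,0],[0,0,-1.017,53.3,-36.8,-13,0],[0,0,-1.017,53.3,-36.8,-13,0],[0,0,-1.017,53.3,-36.8,-13,0],[0,0,-1.017,53.3,-36.8,-13,0],[0,0,-1.017,53.3,-36.8,-13,0],[0,0,-1.017,53.3,-36.8,-13,0],[0,0,-1.017,53.3,-36.8,-13,0],[0,0,-1.017,53.3,-36.8,-13,0],[0,0,-1.017,53.3,-36.8,-13,0],[0,0,-1.017,53.3,-36.8,-13,0]]'
cat > look.py <<'E'
from h import *
import sys
np.set_printoptions(precision=4,suppress=True)
p,R,s=tool();print(s['time'],p,R[:,:2].T,s['ft_force'],s['gripper_width'])
k=cams.calibration('wrist')
im=shot('wrist',sys.argv[1]);print('cam',-np.array(k['R']).T@k['t'])
H=dict(packer_1_centre=.0525,mould_far_centre=.04,mould_near_centre=.04,mould_mid_centre=.04,press_face=.033,end_stop=.015,frame=0,ware_board=0,packer_1=.01)
for n in sys.argv[2:]:
    for r in spotter.landmark_of('wrist',n)[:6]:
        print(n,np.round(r['at'],1),round(r['confidence'],2),onplane('wrist',r['at'],H[n],k)[:2])
E
python3 look.py w1.png press_face end_stop frame mould_near_centre mould_far_centre
```

```text
time: 2.6
tool_pos: [0.585, -0.1491, 0.3807]
tool_rot: [-2.544, -1.843, -0.003]
ft_force: [-0.9, -1.1, 1.0]
gripper_width: 1.001
2.6 [ 0.585  -0.1491  0.3807] [[ 0.3119  0.9501  0.0018]
 [ 0.9501 -0.312   0.001 ]] [-0.9463 -1.0688  1.0126] 1.0006256801021474
cam [ 0.6111 -0.0699  0.5047]
press_face [255.7 205.2] 0.79 [ 0.5542 -0.2423]
end_stop [260.3  93.7] 0.65 [ 0.6184 -0.0702]
mould_near_centre [254.2 160.1] 0.9 [ 0.5771 -0.1649]
mould_far_centre [260.1 110. ] 0.65 [ 0.6103 -0.093 ]
```

View pics/w1.png

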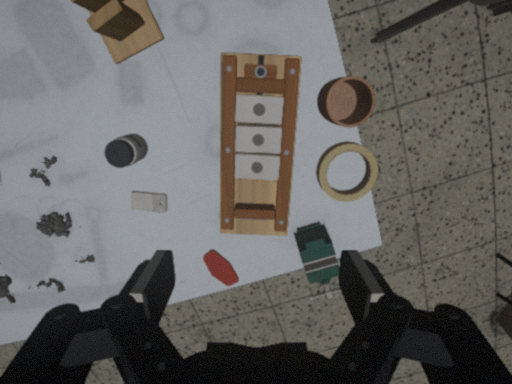

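The frame runs vertically at columns 220–300. The end stop is at row ~85, moulds at rows 95–180 and pressing board at (255,212). A brown cup at (347,102) and a tape roll stand to its right, and the jar is at (125,150). I'll zoom in to measure the edges.

Run:
```python
from h import *
im=cv2.imread('pics/w1.png')[45:245,210:310]
cv2.imwrite('pics/w1c.png',cv2.resize(im,None,fx=3,fy=3,interpolation=cv2.INTER_CUBIC).transpose(1,0,2)[:,:, :])
np.set_printoptions(precision=4,suppress=True)
for l,r in [((228.5,69),(292,71.5)),((227.5,150),(284.5,152.5)),((227,220),(281.5,222.5))]:
    a,b=onplane('wrist',l,.029),onplane('wrist',r,.029); print(a,b,(a+b)/2,np.linalg.norm(a-b))
```

```text
[ 0.5814 -0.0264  0.029 ] [ 0.6717 -0.0605  0.029 ] [ 0.6265 -0.0434  0.029 ] 0.09656474600602222
[ 0.537  -0.1428  0.029 ] [ 0.6242 -0.1765  0.029 ] [ 0.5806 -0.1596  0.029 ] 0.09348611831725001
[ 0.4926 -0.2596  0.029 ] [ 0.5828 -0.2951  0.029 ] [ 0.5377 -0.2774  0.029 ] 0.09686144330089322
```

View pics/w1c.png

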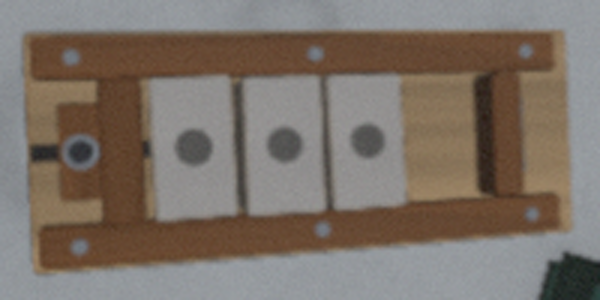

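Run:
```python
from h import *
np.set_printoptions(precision=4,suppress=True)
d=np.array([.3548,.9349]);n=np.array([-d[1],d[0]]);c=np.array([.5816,-.1601])
def f(cx,cy,z):
    p=onplane('wrist',(210+cy/3,45+cx/3),z)[:2]; return np.array([(p-c)@d,(p-c)@n])
for nm,*a in [('press top front',494,135,.05),('press top back',521,135,.05),('stop face top',143,150,.065),('stop back',99,150,.065),('far L',151,82,.065),('far R',157,215,.065),('far near edge T',231,78,.065),('far near edge B',238,212,.065),('mid a',245,80,.065),('mid aB',250,212,.065),('mid b',321,78,.065),('mid bB',325,207,.065),('near a',328,78,.065),('near aB',334,207,.065),('near bT',401,78,.065),('near bB',407,203,.065),('base end -x',570,130,.015),('base +x',28,150,.015),('rail in T',440,67,.029),('rail in B',440,200,.029),('rail in T',200,77,.029),('rail in B',200,222,.029)]: print(nm,f(*a))
```

```text
press top front [-0.0945 -0.0008]
press top back [-0.1108 -0.0014]
stop face top [ 0.0918 -0.0011]
stop back [ 0.1118 -0.0003]
far L [0.087  0.0312]
far R [ 0.0867 -0.0325]
far near edge T [0.0492 0.0324]
far near edge B [ 0.0483 -0.0334]
mid a [0.0424 0.0313]
mid aB [ 0.0425 -0.0338]
mid b [0.0045 0.0316]
mid bB [ 0.005  -0.0336]
near a [0.001  0.0315]
near aB [ 0.0004 -0.0339]
near bT [-0.0375  0.0309]
near bB [-0.0382 -0.0342]
base end -x [-0.1595  0.0001]
base +x [0.1492 0.0007]
rail in T [-0.0713  0.039 ]
rail in B [-0.0684 -0.0369]
rail in T [0.0619 0.0356]
rail in B [ 0.0648 -0.0405]
```

```bash
python3 -m crank '[[0,0,0.048,-7.55,-0.17,12,150],[0,0,0.048,-7.55,-0.17,18,150],[0,0,0.048,-7.55,-0.17,24,150],[0,0,0.048,-7.55,-0.17,28,150],[0,0,0.048,-7.55,-0.17,28,150],[0,0,0.048,-7.55,-0.17,28,150],[0,0,0.048,-7.55,-0.17,30,150],[0,0,0.048,-7.55,-0.17,32,150],[0,0,0.048,-7.55,-0.17,33,150],[0,0,0.048,-7.55,-0.17,33.2,150],[0,0,0.048,-7.55,-0.17,33.2,150]]'
cat > st.py <<'E'
from h import *
np.set_printoptions(precision=4,suppress=True)
d=np.array([.3584,.9336]);n=np.array([-d[1],d[0]]);c=np.array([.5816,-.1601])
p,R,s=tool();q=p[:2]-c
F=np.array(s['ft_force'])
print('t',s['time'],'frame xy',q@d,q@n,'z',p[2],'yaw err',np.arctan2(R[:2,0]@n,R[:2,0]@d),'F frame',F[:2]@d,F[:2]@n,F[2],'w',s['gripper_width'],'tilt',R[2,:2])
E
python3 st.py; python3 look.py w2.png
```

```text
time: 4.28
tool_pos: [0.5581, -0.2237, 0.0486]
tool_rot: [2.593, 1.773, 0.0]
ft_force: [0.7, 0.6, -0.5]
gripper_width: 0.412
t 4.275 frame xy -0.06777014081780734 -0.000871383348007364 z 0.048568292562240316 yaw err -0.0043613092286937894 F frame 0.7725852460602012 -0.44138080461186757 -0.47780573241596613 w 0.41221647566740266 tilt [-0.      0.0006]
4.275 [ 0.5581 -0.2237  0.0486] [[ 0.3625  0.932  -0.    ]
 [ 0.932  -0.3625  0.0006]] [ 0.6889  0.5631 -0.4778] 0.41221647566740266
cam [ 0.5885 -0.1458  0.1724]
```

View pics/w2.png

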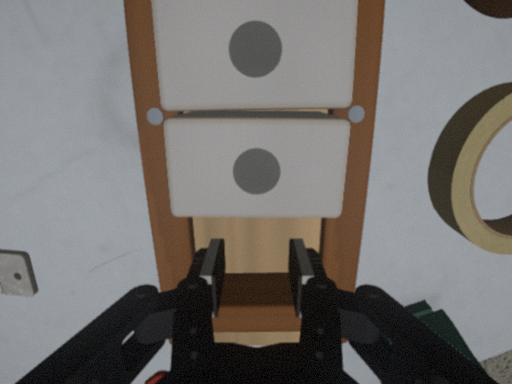

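The fingers are in the gap, centred between the rails (cols 215–300) with the mould's near face at row ~217 ahead. Now I'll push.

```bash
python3 -m crank '[[0,0,0,0.8,0,0,150],[0,0,0,1.3,0,0,150],[0,0,0,1.6,0,0,150],[0,0,0,1.9,0,0,150],[0,0,0,2.2,0,0,150],[0,0,0,2.4,0,0,150],[0,0,0,2.6,0,0,150],[0,0,0,2.7,0,0,150],[0,0,0,2.7,0,0,150]]'; python3 st.py
```

```text
time: 5.45
tool_pos: [0.5675, -0.1988, 0.0482]
tool_rot: [2.593, 1.773, -0.001]
ft_force: [-0.2, -1.2, 0.8]
gripper_width: 0.407
t 5.45 frame xy -0.041222667437601425 -0.0006794248499107641 z 0.048240437872104865 yaw err -0.004761849135328846 F frame -1.2141281633689085 -0.26392866524694025 0.7600193310529857 w 0.40689770903954925 tilt [-0.0004 -0.0001]
```

```bash
python3 -m crank '[[0,0,0,0.1,0,0,150],[0,0,0,0.2,0,0,150],[0,0,0,0.3,0,0,150],[0,0,0,0.3,0,0,150]]'; python3 st.py;  python3 -m crank '[[0,0,0,0.1,0,0,150],[0,0,0,0.2,0,0,150],[0,0,0,0.3,0,0,150],[0,0,0,0.3,0,0,150]]'; python3 st.py
```

```text
time: 5.95
tool_pos: [0.5687, -0.1956, 0.0482]
tool_rot: [-2.593, -1.774, -0.0]
ft_force: [-1.0, -2.5, -0.3]
gripper_width: 0.415
t 5.95 frame xy -0.03772203195911234 -0.0006939449874350382 z 0.04823845453239236 yaw err -0.004370440103509772 F frame -2.6787992876561475 0.04389491214749304 -0.2919652688514842 w 0.4148999522257358 tilt [ 0.0001 -0.    ]
time: 6.45
tool_pos: [0.5698, -0.1929, 0.0483]
tool_rot: [2.593, 1.774, -0.0]
ft_force: [-0.2, -2.1, 0.3]
gripper_width: 0.413
t 6.45 frame xy -0.034881954779675234 -0.0007253604794499771 z 0.04825162776248595 yaw err -0.004511945370560049 F frame -2.056328922233174 -0.5218633059078008 0.3039552708858899 w 0.41292829039849344 tilt [-0.0001  0.    ]
```

```bash
python3 -m crank '[[0,0,0,0.1,0,0,150],[0,0,0,0.2,0,0,150],[0,0,0,0.2,0,0,150]]'; python3 st.py;  python3 -m crank '[[0,0,0,0.1,0,0,150],[0,0,0,0.2,0,0,150],[0,0,0,0.2,0,0,150]]'; python3 st.py; python3 -m crank '[[0,0,0,0.1,0,0,150],[0,0,0,0.2,0,0,150],[0,0,0,0.2,0,0,150]]'; python3 st.py
```

```text
time: 6.82
tool_pos: [0.5704, -0.1914, 0.0483]
tool_rot: [2.593, 1.773, -0.001]
ft_force: [-1.8, -3.8, 0.8]
gripper_width: 0.414
t 6.825 frame xy -0.03328993552819046 -0.000730254706890202 z 0.048275317793115814 yaw err -0.004674083996011483 F frame -4.2066203988468605 0.35584249830388986 0.7641583066283458 w 0.413536248331296 tilt [-0.0005 -0.0001]
time: 7.2
tool_pos: [0.5703, -0.1914, 0.0483]
tool_rot: [2.593, 1.771, -0.004]
ft_force: [-3.1, -6.9, 2.0]
gripper_width: 0.41
t 7.2 frame xy -0.03327127105931689 -0.0006700088477877047 z 0.04825396642616131 yaw err -0.005639487984845292 F frame -7.58220831292014 0.40001832532444076 2.0171396645282584 w 0.4098822101476648 tilt [-0.0029 -0.0006]
time: 7.58
tool_pos: [0.5704, -0.1914, 0.0483]
tool_rot: [2.593, 1.77, -0.007]
ft_force: [-4.8, -10.8, 3.3]
gripper_width: 0.415
t 7.575 frame xy -0.03324402520001246 -0.000763684959355398 z 0.048289718086648725 yaw err -0.006566931326829032 F frame -11.789160433144334 0.6125485178116419 3.2596741853036866 w 0.4148134497459228 tilt [-0.0052 -0.0008]
```

Force is rising with no further motion, so the row is tight. I'm backing off and going to look at the packers.

```bash
python3 -m crank '[[0,0,0,-1.5,0,0,150],[0,0,0,-1.5,0,0,150],[0,0,0,-1.5,0,-6,150],[0,0,0,-1.5,0,-12,50],[0,0,0,5,-5,-18,0],[0,0,0,10,-10,-25,0],[0,0,0,19.7,-21.5,-25,0],[0,0,0,19.7,-21.5,-25,0],[0,0,0,19.7,-21.5,-25,0],[0,0,0,19.7,-21.5,-25,0],[0,0,0,19.7,-21.5,-25,0]]'; python3 look.py w3.png packer_1_centre packer_1 ware_board
```

```text
time: 8.95
tool_pos: [0.4423, 0.077, 0.299]
tool_rot: [2.587, 1.78, 0.003]
ft_force: [-0.4, -0.7, -0.1]
gripper_width: 0.999
8.95 [0.4423 0.077  0.299 ] [[ 0.3573  0.934   0.0009]
 [ 0.934  -0.3573  0.0017]] [-0.4379 -0.6507 -0.1484] 0.9992774327947849
cam [0.4721 0.155  0.4229]
packer_1_centre [448.3  55.7] 0.71 [0.7081 0.1187]
packer_1_centre [261.2 148.7] 0.63 [0.4551 0.091 ]
packer_1_centre [35.2 80.5] 0.59 [0.223  0.2746]
packer_1_centre [216.2  47.3] 0.42 [0.4483 0.2215]
packer_1 [258.5 143.3] 0.9 [0.4523 0.0922]
packer_1 [56.6 78. ] 0.9 [0.2258 0.2782]
packer_1 [242.6 117.2] 0.78 [0.4447 0.1337]
ware_board [241.4 103.6] 0.92 [0.4493 0.1511]
ware_board [404.8 224.6] 0.52 [ 0.6275 -0.1156]
```

View pics/w3.png

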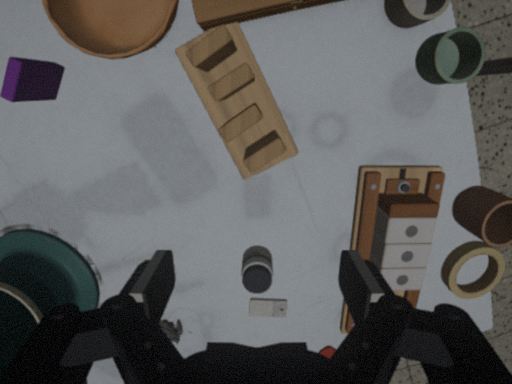

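Candidates: pale blocks on the ware board at (212,47), (232,82), (241,122) and (265,150) match "pale wooden, on the board". The purple block at (32,80) stands off the board and is the look-alike, and (448,56) is a green cup. I'll confirm in an enlarged crop.

Run:
```python
from h import *
im=cv2.imread('pics/w3.png')[20:185,170:305]
cv2.imwrite('pics/w3c.png',cv2.resize(im,None,fx=4,fy=3.6,interpolation=cv2.INTER_CUBIC) if 0 else cv2.resize(im,None,fx=3.6,fy=3.6,interpolation=cv2.INTER_CUBIC))
```

```text
(no output)
```

View pics/w3c.png

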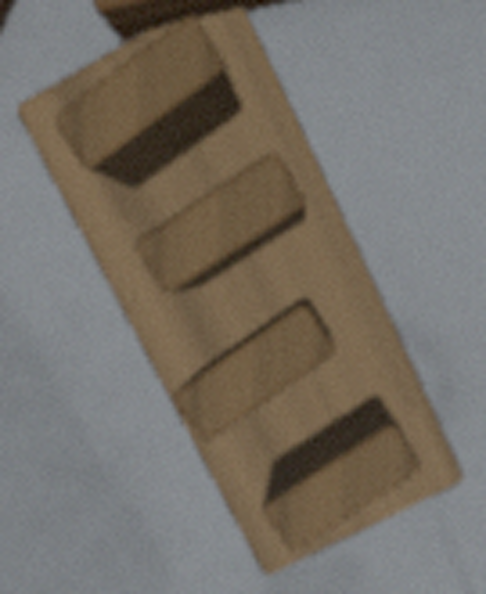

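Run:
```python
from h import *
np.set_printoptions(precision=4,suppress=True)
p,R,s=tool()
Q=dict(A=[(267,502),(390,425),(418,470),(290,552)],B=[(182,392),(308,300),(333,347),(207,442)],C=[(137,240),(275,155),(304,208),(180,291)],D=[(60,112),(200,22),(224,72),(97,168)])
for k,v in Q.items():
    w=np.array([onplane('wrist',(170+x/3.6,20+y/3.6),.095)[:2] for x,y in v])
    m=w.mean(0); e=(w[1]+w[2]-w[0]-w[3]); L=np.linalg.norm(e)/2; W=np.linalg.norm(w[2]+w[3]-w[0]-w[1])/2
    ang=np.arctan2(e[1],e[0]) # width direction
    ty=np.arctan2(R[1,1],R[0,1]); da=(ang-ty+np.pi/2)%np.pi-np.pi/2
    dl=np.r_[m-p[:2],0]
    print(k,m,'L',L,'W',W,'ang',np.degrees(ang),'tool turn z',-da,'shift tool',(R.T@dl)*100)
```

```text
A [0.4585 0.086 ] L 0.04672973852534124 W 0.017198386567717907 ang 11.621955115805902 tool turn z -0.5755229419701644 shift tool [ 1.7385  0.9567 -0.001 ]
B [0.4476 0.129 ] L 0.047791069365500594 W 0.016329719485347564 ang 14.52096080736232 tool turn z -0.6261201363218789 shift tool [ 5.3477 -1.6292  0.0007]
C [0.4545 0.172 ] L 0.04542691168328603 W 0.017880945861760728 ang 9.665569088404167 tool turn z -0.541377564351992 shift tool [ 9.6049 -2.5531  0.001 ]
D [0.4472 0.2133] L 0.046125565060197035 W 0.016486931768256205 ang 10.66839596716066 tool turn z -0.5588801952137907 shift tool [13.1762 -4.7349  0.0024]
```

All four blocks on the board are the same pale wood. Taking the nearest one, A.

```bash
python3 -m crank '[[0,0,-0.576,1.74,0.96,6,0],[0,0,-0.576,1.74,0.96,12,0],[0,0,-0.576,1.74,0.96,15,0],[0,0,-0.576,1.74,0.96,15,0],[0,0,-0.576,1.74,0.96,17,0],[0,0,-0.576,1.74,0.96,20,0],[0,0,-0.576,1.74,0.96,22.1,0],[0,0,-0.576,1.74,0.96,22.1,0]]' 30; python3 look.py w4.png;python3 -m crank '[[0,0,0,0,0,0,255],[0,0,0,0,0,0,255],[0,0,0,0,0,0,255],[0,0,0,0,0,0,255],[0,0,0,0,0,0,255]]' 30; python3 st.py
```

```text
time: 10.15
tool_pos: [0.4586, 0.0865, 0.0775]
tool_rot: [-1.987, -2.433, 0.001]
ft_force: [0.0, 0.6, 0.4]
gripper_width: 0.998
10.15 [0.4586 0.0865 0.0775] [[-0.2001  0.9798 -0.0003]
 [ 0.9798  0.2001 -0.0006]] [0.0134 0.6452 0.405 ] 0.9984571924017406
cam [0.4424 0.1683 0.2013]
time: 10.82
tool_pos: [0.459, 0.0869, 0.0783]
tool_rot: [1.982, 2.435, 0.001]
ft_force: [-0.3, -0.5, 6.5]
gripper_width: 0.584
t 10.825 frame xy 0.18665535984989107 0.2029996666680168 z 0.07832167614643218 yaw err 0.5709196030041771 F frame -0.592580524535104 0.0944309287675651 6.470659204320954 w 0.5838481336173655 tilt [-0.0007  0.0017]
```

```bash
python3 -m crank '[[0,0,0,0,0,-3,255],[0,0,0,0,0,-8,255],[0,0,0.2,-5,1,-13,255],[0,0,0.4,-11,2,-13,255],[0,0,0.571,-17,3,-13,255],[0,0,0.571,-23,4,-13,255],[0,0,0.571,-28,4.5,-13,255],[0,0,0.571,-30.25,4.9,-11,255],[0,0,0.571,-30.25,4.9,-7.5,255],[0,0,0.571,-30.25,4.9,-7.5,255],[0,0,0.571,-30.25,4.9,-7.5,255]]'; python3 st.py; python3 look.py w5.png mould_near_centre
```

```text
time: 12.2
tool_pos: [0.5684, -0.1988, 0.1535]
tool_rot: [2.587, 1.78, 0.002]
ft_force: [-0.5, -0.1, -0.5]
gripper_width: 0.578
t 12.2 frame xy -0.04083452608256535 -0.0015737215118869208 z 0.15353411179298146 yaw err 0.0011796132821912896 F frame -0.28212513023934427 0.378475470877075 -0.45357734548376216 w 0.5775142227869743 tilt [0.0004 0.0013]
12.2 [ 0.5684 -0.1988  0.1535] [[ 0.3573  0.934   0.0004]
 [ 0.934  -0.3573  0.0013]] [-0.4544 -0.1277 -0.4536] 0.5775142227869743
cam [ 0.5983 -0.1208  0.2774]
mould_near_centre [256.6 150.4] 0.77 [ 0.5833 -0.1619]
```

View pics/w5.png

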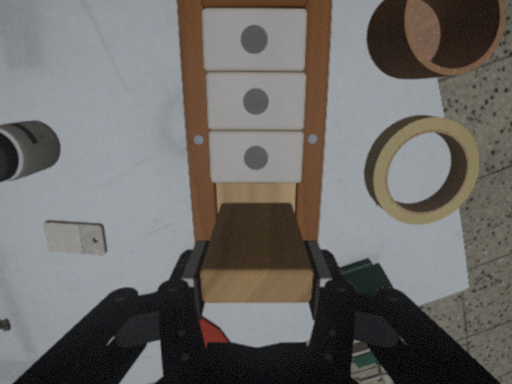

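Run:
```python
from h import *
np.set_printoptions(precision=4,suppress=True)
d=np.array([.3584,.9336]);n=np.array([-d[1],d[0]]);c=np.array([.5816,-.1601])
for nm,px,z in [('near edge',(256,183.5),.065),('near/mid',(256,130),.065),('mid/far',(256,71),.065),('packer bot front L',(219,204),.0855),('R',(293,204),.0855),('top front L',(203,250),.1705),('R',(309,250),.1705),('top back',(256,302),.1705),('railL',(213,200),.029),('railR',(297.5,200),.029)]:
    q=onplane('wrist',px,z)[:2]-c; print(nm,q@d,q@n)
```

```text
near edge -0.0219998522767969 -0.00225412511473234
near/mid 0.01818044550234969 -0.002172372700051189
mid/far 0.058147414111083054 -0.002089623425510549
packer bot front L -0.030879765348052857 0.02382477220397807
R -0.03081670681564868 -0.02830686350896586
top front L -0.01894888030423164 0.020085868270705163
R -0.01892022243699036 -0.024185266061916802
top back -0.04552803085216562 -0.002088982621315601
railL -0.04861215587166308 0.03662008916610685
railR -0.04851514494427104 -0.04004767866687836
```

Run:
```python
from h import *
np.set_printoptions(precision=1,suppress=True)
p,R,s=tool()
k=cams.calibration('wrist'); print(np.array(k['K']),np.array(k['R'])@R)
for z in (.0145,.017,-.068):
  P=[p+R@np.array([x,y,0])+[0,0,z] for x,y in [(.009,-.025),(.009,.025),(-.009,-.025),(-.009,.025)]]
  print(z,proj('wrist',P,k).tolist())
```

```text
[[292.6   0.  256.3]
 [  0.  292.6 193. ]
 [  0.    0.    1. ]] [[ 0.   1.  -0. ]
 [-0.9  0.  -0.3]
 [-0.3  0.   0.9]]
0.0145 [[198.84085077993785, 273.543518197809], [312.5555335547608, 273.641307608398], [201.60247282805028, 306.4818904553666], [309.7648516983729, 306.56914655563867]]
0.017 [[197.8072648891742, 276.87868425750696], [313.60124965865873, 276.9775020461741], [200.68058911020876, 310.1977848077447], [310.6980817045574, 310.2857172539591]]
-0.068 [[220.05150181833991, 205.6172911625342], [291.10298179091023, 205.68647741851316], [221.0486433407614, 228.794944753589], [290.0901547078705, 228.86000420627852]]
```

Run:
```python
from h import *
im=cv2.imread('pics/w5.png')[190:320,180:340]
cv2.imwrite('pics/w5c.png',cv2.resize(im,None,fx=4,fy=4,interpolation=cv2.INTER_CUBIC))
```

```text
(no output)
```

View pics/w5c.png

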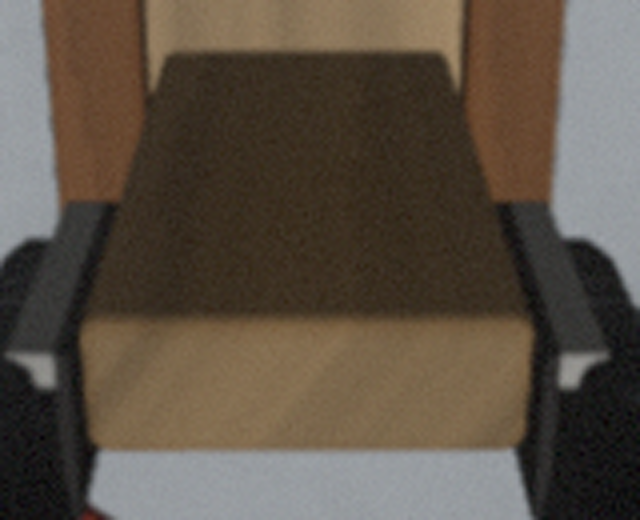

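The held packer is upright and square (front top edge at row 269, bottom at 204), the near mould's face is at row 183, and the row is tight. This puts the gap at about 73 mm, so three packers leave about 19 mm of travel, within the 32 mm. Now lowering.

```bash
python3 -m crank '[[0,0,0,0,0,3,255],[0,0,0,0,0,5,255],[0,0,0,0,0,6,255],[0,0,0,0,0,6.5,255],[0,0,0,0,0,6.7,255],[0,0,0,0,0,6.7,255]]'; python3 st.py;python3 -m crank '[[0,0,0,0,0,0.15,255],[0,0,0,0,0,0.3,255],[0,0,0,0,0,0.3,255]]'; python3 st.py
```

```text
time: 13.05
tool_pos: [0.5681, -0.1993, 0.0857]
tool_rot: [2.588, 1.78, 0.001]
ft_force: [1.0, 0.4, -0.2]
gripper_width: 0.583
t 13.05 frame xy -0.04146130230724175 -0.001455502723862869 z 0.08567047770376847 yaw err 0.0004574249879114118 F frame 0.7441137904658607 -0.7461724280389821 -0.22586452321692518 w 0.5832170193604073 tilt [0.     0.0007]
time: 13.42
tool_pos: [0.5681, -0.1993, 0.0834]
tool_rot: [2.588, 1.779, 0.0]
ft_force: [-2.4, 0.4, 6.9]
gripper_width: 0.577
t 13.425 frame xy -0.04145724413354527 -0.0014649086203885906 z 0.083422102655222 yaw err 0.00043967579876964124 F frame -0.498811240895319 2.341640807498053 6.889817118533992 w 0.5774447369568337 tilt [-0.0004  0.0008]
```

```bash
python3 -m crank '[[0,0,0,0.3,0,-0.15,255],[0,0,0,0.6,0,-0.15,255],[0,0,0,0.9,0,-0.15,255],[0,0,0,0.9,0,-0.15,255]]'; python3 st.py;python3 -m crank '[[0,0,0,0.15,0,0,255],[0,0,0,0.3,0,0,255],[0,0,0,0.3,0,0,255]]'; python3 st.py
```

```text
time: 13.92
tool_pos: [0.5708, -0.1922, 0.0837]
tool_rot: [2.589, 1.778, -0.002]
ft_force: [-1.3, -4.1, 0.7]
gripper_width: 0.584
t 13.925 frame xy -0.03383243456014729 -0.0013790264734233504 z 0.08372518287668594 yaw err -0.0004699390323021263 F frame -4.305557468711939 -0.2625967661831789 0.7180596908966023 w 0.5837114998866001 tilt [-0.0017  0.0001]
time: 14.3
tool_pos: [0.5708, -0.192, 0.0838]
tool_rot: [2.589, 1.776, -0.007]
ft_force: [-2.7, -9.4, 2.4]
gripper_width: 0.582
t 14.3 frame xy -0.03363701983090968 -0.0013812473411916033 z 0.08376242022337112 yaw err -0.001779456750004252 F frame -9.745984995788858 -0.8598227694730022 2.3523457201919173 w 0.5820577711458901 tilt [-0.005  -0.0004]
```

Contact is felt, so I'll relieve the push, release, rise straight up and return for packer B.

```bash
python3 -m crank '[[0,0,0,-0.4,0,0.1,255],[0,0,0,-0.4,0,0.1,255],[0,0,0,-0.4,0,0.1,120],[0,0,0,-0.4,0,0.1,0],[0,0,0,-0.4,0,0.1,0],[0,0,0,-0.4,0,0.1,0],[0,0,0,-0.4,0,-3,0],[0,0,0,-0.4,0,-8,0],[0,0,0,-0.4,0,-12,0],[0,0,0,-0.4,0,-12,0]]'; python3 st.py
python3 - <<'E'
from h import *
np.set_printoptions(precision=3,suppress=True)
p,R,s=tool()
shot('wrist','w6.png')
for nm,m,a in [('B',(.4476,.129),14.5),('C',(.4545,.172),9.7)]:
    da=(np.radians(a)-np.arctan2(R[1,1],R[0,1])+np.pi/2)%np.pi-np.pi/2
    print(nm,'turn',-da,'shift',R.T@(np.r_[m,.078]-p)*100)
P=[p+R@np.array([x,y,0])*[1,1,0]+[0,0,.1-p[2]] for x,y in [(.009,-.025),(.009,.025),(-.009,-.025),(-.009,.025)]]
print(proj('wrist',P).tolist())
E
```

```text
time: 15.55
tool_pos: [0.5728, -0.1919, 0.2074]
tool_rot: [2.584, 1.777, 0.007]
ft_force: [0.7, -0.3, -0.5]
gripper_width: 0.996
t 15.55 frame xy -0.03280949971205 -0.003169151382654606 z 0.20737153771570238 yaw err 0.0007390887970490261 F frame -0.043781888432258845 -0.7150783876694305 -0.48663006839879097 w 0.9964285356391025 tilt [0.0004 0.0069]
B turn -0.6188782399879504 shift [ 25.48  -23.258  12.786]
C turn -0.5351024358922225 shift [ 29.743 -24.152  12.782]
[[226.82070430968741, 188.80237097057704], [287.5545826439991, 188.80115608846606], [227.49745843414712, 209.12245405282783], [286.79431397924503, 209.1053323851882]]
```

View pics/w6.png

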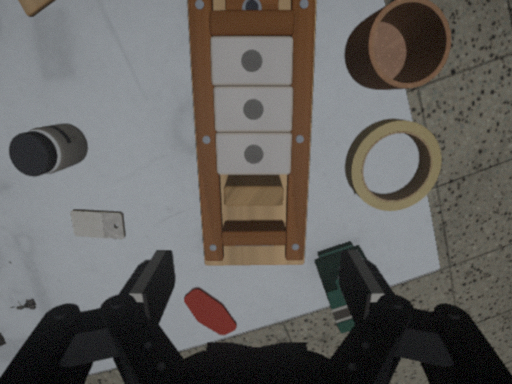

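Packer 1 stands upright at (253,190), against the near mould and midway between the rails. Fetching B, with a 1.5 mm correction for the offset seen in the grasp.

```bash
python3 -m crank '[[0,0,-0.15,5,-4.6,0,0],[0,0,-0.3,10,-9.2,0,0],[0,0,-0.45,15,-13.7,0,0],[0,0,-0.619,20,-18.3,0,0],[0,0,-0.619,25.6,-23.35,0,0],[0,0,-0.619,25.6,-23.35,4,0],[0,0,-0.619,25.6,-23.35,7,0],[0,0,-0.619,25.6,-23.35,9,0],[0,0,-0.619,25.6,-23.35,11,0],[0,0,-0.619,25.6,-23.35,12.8,0],[0,0,-0.619,25.6,-23.35,12.8,0]]' 30; python3 st.py;python3 -m crank '[[0,0,0,0,0,0,255],[0,0,0,0,0,0,255],[0,0,0,0,0,0,255],[0,0,0,0,0,0,255],[0,0,0,0,0,0,255]]' 30; python3 st.py
cat > go.py <<'E'
from h import *
import sys
np.set_printoptions(precision=3,suppress=True)
d=np.array([.3584,.9336]);n=np.array([-d[1],d[0]]);c=np.array([.5816,-.1601])
x,y,z=map(float,sys.argv[1:4]);p,R,s=tool()
print('pos',p,'turn',np.arctan2(R[:2,0]@n,R[:2,0]@d),'shift cm',R.T@(np.r_[c+x*d+y*n,z]-p)*100)
E
python3 go.py -0.06 -0.0015 .155
```

```text
time: 16.98
tool_pos: [0.4428, 0.1306, 0.0741]
tool_rot: [-1.921, -2.482, 0.005]
ft_force: [-1.1, 1.5, 0.8]
gripper_width: 1.001
t 16.975 frame xy 0.22161248644078277 0.23375397686439217 z 0.0741112690858389 yaw err 0.6199293716214549 F frame 0.9805767909155374 1.5315744910454667 0.8406793744728059 w 1.0009886229994696 tilt [ 0.0004 -0.004 ]
time: 17.6
tool_pos: [0.4448, 0.131, 0.0765]
tool_rot: [1.923, 2.483, 0.001]
ft_force: [-1.2, -0.5, 6.0]
gripper_width: 0.582
t 17.6 frame xy 0.2227237936635985 0.23201109086663735 z 0.07651551784637707 yaw err 0.6193625486938706 F frame -0.9100497133165383 0.8919389464661609 6.016149511885795 w 0.5819309277255251 tilt [-0.0004  0.0014]
pos [0.445 0.131 0.077] turn 0.6193625486938706 shift cm [-36.578   2.612  -7.832]
```

```bash
python3 -m crank '[[0,0,0,0,0,-3,255],[0,0,0,0,0,-8,255],[0,0,0.2,-6,0.5,-13,255],[0,0,0.4,-12,1,-13,255],[0,0,0.619,-18,1.5,-13,255],[0,0,0.619,-24,2,-13,255],[0,0,0.619,-30,2.3,-13,255],[0,0,0.619,-36.6,2.6,-12,255],[0,0,0.619,-36.6,2.6,-8,255],[0,0,0.619,-36.6,2.6,-8,255],[0,0,0.619,-36.6,2.6,-8,255]]'; python3 st.py
python3 - <<'E'
from h import *
shot('wrist','w7.png')
E
```

```text
time: 18.98
tool_pos: [0.5615, -0.2156, 0.1567]
tool_rot: [-2.587, -1.782, -0.001]
ft_force: [0.0, 0.2, 0.1]
gripper_width: 0.582
t 18.975 frame xy -0.059037537899780536 -0.0010891713547512359 z 0.15674467728600786 yaw err 0.002367593945614428 F frame 0.19351478174340392 0.03231504291511193 0.06473872496624394 w 0.5815170429159093 tilt [0.0008 0.0005]
```

```bash
python3 -m crank '[[0,0,0,0,0,3,255],[0,0,0,0,0,5,255],[0,0,0,0,0,6.5,255],[0,0,0,0,0,7,255],[0,0,0,0,0,7.2,255],[0,0,0,0,0,7.2,255]]'; python3 st.py;python3 -m crank '[[0,0,0,0,0,0.1,255],[0,0,0,0,0,0.2,255],[0,0,0,0,0,0.2,255]]'; python3 st.py
```

```text
time: 19.77
tool_pos: [0.5614, -0.2171, 0.0842]
tool_rot: [2.588, 1.78, 0.001]
ft_force: [-0.2, 0.7, -0.4]
gripper_width: 0.584
t 19.775 frame xy -0.060473922061489 -0.0015489686822307892 z 0.0842126554017699 yaw err 0.00048609006219152174 F frame 0.6269639239613508 0.44651341169346326 -0.4271480202330436 w 0.5841440036882695 tilt [-0.      0.0008]
time: 20.15
tool_pos: [0.561, -0.2171, 0.0818]
tool_rot: [2.589, 1.78, -0.0]
ft_force: [0.3, 0.7, -0.6]
gripper_width: 0.583
t 20.15 frame xy -0.06058377520656322 -0.0011984369849952037 z 0.0818372731239187 yaw err 0.00045480752493574185 F frame 0.7811259817941787 -0.04619349811779623 -0.5948664103371846 w 0.5831387206049324 tilt [-0.0001  0.0001]
```

```bash
python3 -m crank '[[0,0,0,0,0,0.1,255],[0,0,0,0.3,0,0.1,255],[0,0,0,0.6,0,0.1,255],[0,0,0,0.8,0,0.1,255],[0,0,0,0.8,0,0.1,255]]'; python3 st.py;python3 -m crank '[[0,0,0,0.15,0,0,255],[0,0,0,0.3,0,0,255],[0,0,0,0.3,0,0,255]]'; python3 st.py
```

```text
time: 20.78
tool_pos: [0.5645, -0.2102, 0.0816]
tool_rot: [2.587, 1.779, 0.001]
ft_force: [-0.9, -1.7, 5.8]
gripper_width: 0.581
t 20.775 frame xy -0.05292010822426614 -0.00200869021205077 z 0.08158925568345009 yaw err 0.00037879645650930056 F frame -1.9052756492953553 0.2513370483071202 5.815427373341504 w 0.5814967914122048 tilt [-0.0008  0.0017]
time: 21.15
tool_pos: [0.5652, -0.2085, 0.0816]
tool_rot: [2.587, 1.778, -0.001]
ft_force: [-2.1, -3.3, 6.4]
gripper_width: 0.584
t 21.15 frame xy -0.051090639935069466 -0.002041987741888015 z 0.08160458641741808 yaw err -0.00019183809064517645 F frame -3.884657334592592 0.7793641912563761 6.43932751543817 w 0.5842213731594819 tilt [-0.0022  0.0016]
```

```bash
python3 -m crank '[[0,0,0,-0.15,0,-0.15,255],[0,0,0,-0.15,0,-0.15,255],[0,0,0,-0.15,0,-0.15,120],[0,0,0,-0.15,0,-0.15,0],[0,0,0,-0.15,0,-0.15,0],[0,0,0,-0.15,0,-0.15,0],[0,0,0,-0.15,0,-3,0],[0,0,0,-0.15,0,-8,0],[0,0,0,-0.15,0,-12,0],[0,0,0,-0.15,0,-12,0]]'; python3 st.py
python3 - <<'E'
from h import *
np.set_printoptions(precision=3,suppress=True)
p,R,s=tool()
shot('wrist','w8.png')
for nm,m,a in [('C',(.4545,.1735),9.7)]:
    da=(np.radians(a)-np.arctan2(R[1,1],R[0,1])+np.pi/2)%np.pi-np.pi/2
    print(nm,'turn',-da,'shift',R.T@(np.r_[m,.078]-p)*100)
P=[p+R@np.array([x,y,0])*[1,1,0]+[0,0,.1-p[2]] for x,y in [(.009,-.025),(.009,.025),(-.009,-.025),(-.009,.025)]]
print(proj('wrist',P).tolist())
E
```

```text
time: 22.4
tool_pos: [0.5666, -0.2084, 0.2045]
tool_rot: [2.584, 1.777, 0.006]
ft_force: [1.1, -0.6, -0.7]
gripper_width: 1.0
t 22.4 frame xy -0.050525111121669374 -0.00327884979857265 z 0.20451017275450573 yaw err 0.0005312362745685157 F frame -0.20175352413480874 -1.218019618670329 -0.7179448478172252 w 1.0002729342783399 tilt [-0.      0.0071]
C turn -0.5353076690730592 shift [ 31.654 -24.222  12.48 ]
[[226.50501387360237, 189.9730507632871], [287.9268911173991, 189.97259789168396], [227.19670950187435, 210.4877410380868], [287.1455881893111, 210.4702105160732]]
```

View pics/w8.png

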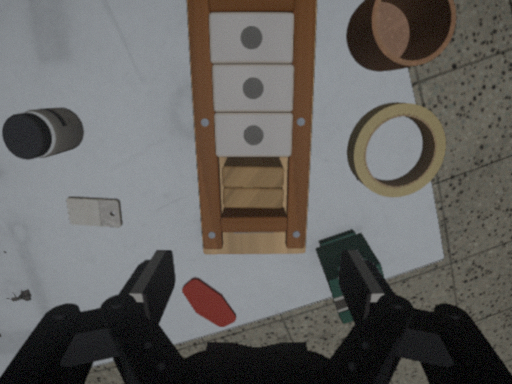

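Two packers stand side by side at (253,178) and (253,198), both square and centred. Now fetching C.

```bash
python3 -m crank '[[0,0,-0.15,5.5,-4.2,0,0],[0,0,-0.3,11,-8.4,0,0],[0,0,-0.45,16.5,-12.6,0,0],[0,0,-0.535,22,-16.8,0,0],[0,0,-0.535,27,-20.5,0,0],[0,0,-0.535,31.65,-24.2,0,0],[0,0,-0.535,31.65,-24.2,4,0],[0,0,-0.535,31.65,-24.2,7,0],[0,0,-0.535,31.65,-24.2,10,0],[0,0,-0.535,31.65,-24.2,12,0],[0,0,-0.535,31.65,-24.2,12.4,0],[0,0,-0.535,31.65,-24.2,12.4,0]]' 30;python3 -m crank '[[0,0,0,0,0,0,255],[0,0,0,0,0,0,255],[0,0,0,0,0,0,255],[0,0,0,0,0,0,255],[0,0,0,0,0,0,255]]' 30; python3 st.py; python3 go.py -0.078 -0.0015 .155
```

```text
time: 23.95
tool_pos: [0.4513, 0.1741, 0.0765]
tool_rot: [-2.025, -2.401, 0.001]
ft_force: [0.2, 1.0, 0.1]
gripper_width: 1.004
time: 24.58
tool_pos: [0.4522, 0.1741, 0.0775]
tool_rot: [2.026, 2.4, 0.001]
ft_force: [-0.6, -1.2, 6.7]
gripper_width: 0.581
t 24.575 frame xy 0.26563320550476704 0.24054259919620097 z 0.07751626485306015 yaw err 0.5353931828192245 F frame -1.3329462839625683 0.09733501851461518 6.729480903378674 w 0.5805045445623541 tilt [-0.0003  0.0013]
pos [0.452 0.174 0.078] turn 0.5353931828192245 shift cm [-41.905   3.296  -7.732]
```

```bash
python3 -m crank '[[0,0,0,0,0,-3,255],[0,0,0,0,0,-8,255],[0,0,0.2,-6,0.5,-13,255],[0,0,0.4,-12,1,-13,255],[0,0,0.535,-18,1.5,-13,255],[0,0,0.535,-24,2,-13,255],[0,0,0.535,-30,2.4,-13,255],[0,0,0.535,-36,2.8,-13,255],[0,0,0.535,-41.9,3.3,-13,255],[0,0,0.535,-41.9,3.3,-10,255],[0,0,0.535,-41.9,3.3,-10,255],[0,0,0.535,-41.9,3.3,-10,255]]'; python3 st.py; python3 go.py -0.078 -0.0015 .085
```

```text
time: 26.08
tool_pos: [0.5551, -0.2323, 0.1775]
tool_rot: [-2.587, -1.782, -0.001]
ft_force: [0.1, -0.3, -0.8]
gripper_width: 0.582
t 26.075 frame xy -0.07693582269793628 -0.0011173021970755075 z 0.1774577618935113 yaw err 0.0022382256728665216 F frame -0.2605163234260462 -0.19476763071525743 -0.8028156253662949 w 0.5822445180157156 tilt [0.0005 0.0003]
pos [ 0.555 -0.232  0.177] turn 0.0022382256728665216 shift cm [-0.112  0.035  9.246]
```

```bash
python3 -m crank '[[0,0,0,0,0,2,255],[0,0,0,0,0,4,255],[0,0,0,0,0,6,255],[0,0,0,0,0,7.5,255],[0,0,0,0,0,8.7,255],[0,0,0,0,0,9.2,255],[0,0,0,0,0,9.2,255]]'; python3 st.py;python3 -m crank '[[0,0,0,0,0,0.1,255],[0,0,0,0,0,0.25,255],[0,0,0,0,0,0.25,255]]'; python3 st.py
```

```text
time: 26.95
tool_pos: [0.5548, -0.2335, 0.0846]
tool_rot: [-2.588, -1.78, 0.0]
ft_force: [-0.3, -0.2, 0.7]
gripper_width: 0.581
t 26.95 frame xy -0.0780880213459161 -0.0012748547240065665 z 0.0846325257242571 yaw err 0.0006014449928290279 F frame -0.2669256731987733 0.24914631960893383 0.6653160418786215 w 0.5813352377089581 tilt [ 0.     -0.0001]
time: 27.32
tool_pos: [0.555, -0.2336, 0.0826]
tool_rot: [2.588, 1.78, 0.001]
ft_force: [-0.1, 0.5, 0.6]
gripper_width: 0.583
t 27.325 frame xy -0.07818299144940168 -0.0014764206949804876 z 0.0826044815164404 yaw err 0.00045955867556514283 F frame 0.45428331728348614 0.3252171653381947 0.5932603787557612 w 0.582760870330342 tilt [-0.0001  0.0008]
```

```bash
python3 -m crank '[[0,0,0,0,0,0.1,255],[0,0,0,0.3,0,0.1,255],[0,0,0,0.6,0,0.1,255],[0,0,0,0.8,0,0.1,255],[0,0,0,0.8,0,0.1,255]]'; python3 st.py;python3 -m crank '[[0,0,0,0.15,0,0,255],[0,0,0,0.3,0,0,255],[0,0,0,0.3,0,0,255]]'; python3 st.py
```

```text
time: 27.95
tool_pos: [0.5583, -0.2274, 0.0826]
tool_rot: [2.587, 1.778, 0.0]
ft_force: [-0.2, -2.1, 5.3]
gripper_width: 0.578
t 27.95 frame xy -0.07117070136828985 -0.002352272848258569 z 0.08257229287060318 yaw err -2.9115525378141533e-05 F frame -2.0105420309120405 -0.5376573645213881 5.34071348905778 w 0.578352492005094 tilt [-0.0016  0.0025]
time: 28.32
tool_pos: [0.5588, -0.2261, 0.0826]
tool_rot: [2.587, 1.775, -0.002]
ft_force: [-1.5, -5.5, 5.6]
gripper_width: 0.579
t 28.325 frame xy -0.06977032308744743 -0.0024102045226248336 z 0.0825722891257668 yaw err -0.0013701140265305301 F frame -5.701636268144332 -0.5596887642847286 5.6097930258280995 w 0.5791174976596449 tilt [-0.0033  0.0023]
```

```bash
python3 -m crank '[[0,0,0,-0.2,0,-0.12,255],[0,0,0,-0.2,0,-0.12,255],[0,0,0,-0.2,0,-0.12,120],[0,0,0,-0.2,0,-0.12,0],[0,0,0,-0.2,0,-0.12,0],[0,0,0,-0.2,0,-0.12,0],[0,0,0,-0.2,0,-3,0],[0,0,0,-0.2,0,-8,0],[0,0,0,-0.2,0,-12,0],[0,0,0,-0.2,0,-12,0],[0,0,0,-0.2,0,-12,0]]'; python3 st.py
python3 - <<'E'
from h import *
shot('wrist','w9.png')
E
python3 go.py -0.142 -0.0015 .13; python3 go.py -0.142 -0.0015 .055
```

```text
time: 29.7
tool_pos: [0.5575, -0.2249, 0.2007]
tool_rot: [-2.588, -1.78, 0.001]
ft_force: [0.5, -0.2, -0.9]
gripper_width: 1.001
t 29.7 frame xy -0.06912724449091845 -0.0006841078784191348 z 0.20071985375028117 yaw err 0.0006528886130130807 F frame -0.0070426887626279565 -0.5457329015711754 -0.8705730811221368 w 1.0012881011784416 tilt [-0.0002 -0.0009]
pos [ 0.557 -0.225  0.2  ] turn 0.0005772208831640993 shift cm [-7.282  0.124  7.008]
pos [ 0.557 -0.225  0.2  ] turn 0.0005772208831640993 shift cm [-7.282  0.14  14.508]
```

View pics/w9.png

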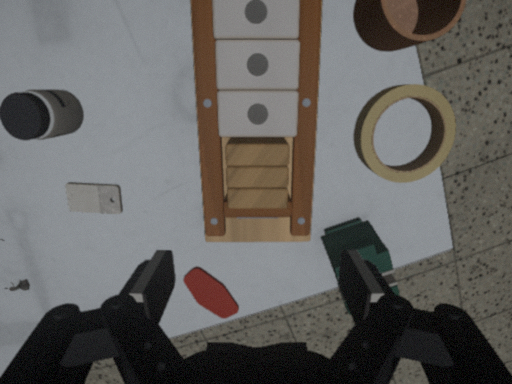

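Three packers stand side by side, square and centred (rows 140–208), with the pressing board at (257,211). Now going behind the board.

```bash
python3 -m crank '[[0,0,0,-3,0.1,0,255],[0,0,0,-7.3,0.13,0,255],[0,0,0,-7.3,0.13,0,255],[0,0,0,-7.3,0.13,3,255],[0,0,0,-7.3,0.13,7,255],[0,0,0,-7.3,0.13,10,255],[0,0,0,-7.3,0.13,12.5,255],[0,0,0,-7.3,0.13,14,255],[0,0,0,-7.3,0.13,14.5,255],[0,0,0,-7.3,0.13,14.5,255]]'; python3 st.py; python3 -m crank '[[0,0,0,0.5,0,0,255],[0,0,0,1,0,0,255],[0,0,0,1.5,0,0,255],[0,0,0,1.8,0,0,255],[0,0,0,2.1,0,0,255],[0,0,0,2.4,0,0,255],[0,0,0,2.4,0,0,255]]'; python3 st.py
```

```text
time: 31.0
tool_pos: [0.5333, -0.2935, 0.0564]
tool_rot: [2.588, 1.78, 0.0]
ft_force: [0.7, -0.1, 0.2]
gripper_width: 0.002
t 31.0 frame xy -0.14184583155057962 -0.002706589690738285 z 0.05641214085439114 yaw err 0.0008093476775258471 F frame 0.14906900482430466 -0.7106660385585614 0.22217810174209185 w 0.001549839479141071 tilt [0.0001 0.0001]
time: 31.88
tool_pos: [0.5414, -0.2717, 0.0562]
tool_rot: [2.589, 1.78, -0.001]
ft_force: [-0.5, -1.7, 0.1]
gripper_width: 0.005
t 31.875 frame xy -0.11855328205877166 -0.00249994427791686 z 0.05624363806974701 yaw err 0.0003545739529083038 F frame -1.7179162715758054 -0.1646596632395608 0.1313471208564036 w 0.005075675995838619 tilt [-0.0007 -0.0002]
```

```bash
python3 -m crank '[[0,0,0,0.2,0,0,255],[0,0,0,0.4,0,0,255],[0,0,0,0.6,0,0,255],[0,0,0,0.8,0,0,255],[0,0,0,0.8,0,0,255]]'; python3 st.py; python3 -m crank '[[0,0,0,0.1,0,0,255],[0,0,0,0.2,0,0,255],[0,0,0,0.3,0,0,255],[0,0,0,0.3,0,0,255]]'; python3 st.py
```

```text
time: 32.5
tool_pos: [0.5445, -0.2635, 0.0563]
tool_rot: [-2.588, -1.78, -0.0]
ft_force: [-1.2, -1.5, 1.3]
gripper_width: 0.003
t 32.5 frame xy -0.10985689567251758 -0.002476877815901929 z 0.056251421116315634 yaw err 0.0007824510182088304 F frame -1.7964526885339425 0.6283821044532805 1.2970413831948095 w 0.0030864422491859314 tilt [ 0.0001 -0.0001]
time: 33.0
tool_pos: [0.5455, -0.261, 0.0563]
tool_rot: [-2.588, -1.78, 0.0]
ft_force: [-0.5, -1.9, 1.5]
gripper_width: 0.001
t 33.0 frame xy -0.10710994650027193 -0.00244146781193137 z 0.056258201984009285 yaw err 0.0006070025390951696 F frame -1.934660016626475 -0.2390858492233465 1.4832910612524743 w 0.0009420952051783992 tilt [-0.0001 -0.0002]
```

```bash
for i in 1; do python3 -m crank '[[0,0,0,0.1,0,0,255],[0,0,0,0.2,0,0,255],[0,0,0,0.3,0,0,255],[0,0,0,0.4,0,0,255],[0,0,0,0.4,0,0,255]]'; python3 st.py; done; python3 -m crank '[[0,0,0,0.1,0,0,255],[0,0,0,0.2,0,0,255],[0,0,0,0.3,0,0,255],[0,0,0,0.3,0,0,255]]'; python3 st.py
```

```text
time: 33.62
tool_pos: [0.5456, -0.2606, 0.0563]
tool_rot: [2.589, 1.776, -0.006]
ft_force: [-4.1, -8.5, 1.8]
gripper_width: -0.0
t 33.625 frame xy -0.10677084896860295 -0.0024199879728966 z 0.05626499636359033 yaw err -0.0017846674247767684 F frame -9.366019068036497 0.7503820433087838 1.7784482471900707 w -2.4342582442916307e-05 tilt [-0.0041 -0.0006]
time: 34.12
tool_pos: [0.5457, -0.2605, 0.0563]
tool_rot: [2.589, 1.773, -0.01]
ft_force: [-6.1, -12.9, 2.4]
gripper_width: -0.0
t 34.125 frame xy -0.10662202419215344 -0.0024516153823793334 z 0.0563404240900406 yaw err -0.0035581327815414378 F frame -14.207211196724385 1.045229255910517 2.36457013486864 w -0.0002504989608847473 tilt [-0.0073 -0.0008]
```

```bash
python3 -m crank '[[0,0,0,0.1,0,0,255],[0,0,0,0.1,0,0,255],[0,0,0,0.1,0,0,255],[0,0,0,0.1,0,0,255]]'; python3 st.py
python3 - <<'E'
from h import *
np.set_printoptions(precision=4,suppress=True)
d=np.array([.3584,.9336]);n=np.array([-d[1],d[0]]);c=np.array([.5816,-.1601])
for cam in ('wrist','side'):
    shot(cam,cam+'end.png')
    for t,z in [('packer_1_centre',.0575),('mould_far_centre',.04),('mould_near_centre',.04),('jar_centre',.034),('cup_centre',.028)]:
        for r in spotter.landmark_of(cam,t)[:4]:
            q=onplane(cam,r['at'],z)[:2]; print(cam,t,round(r['confidence'],2),'world',q,'frame',(q-c)@d,(q-c)@n)
E
```

```text
time: 34.62
tool_pos: [0.5457, -0.2604, 0.0563]
tool_rot: [2.59, 1.772, -0.012]
ft_force: [-5.8, -14.9, 2.3]
gripper_width: 0.002
t 34.625 frame xy -0.10656971731947319 -0.0024062182622340655 z 0.05631014361085387 yaw err -0.004273902363629044 F frame -15.95504167934229 0.046646467523071534 2.2798001656275093 w 0.0021854821087357564 tilt [-0.0083 -0.001 ]
wrist mould_near_centre 0.81 world [ 0.5824 -0.1609] frame -0.00042685443233302203 -0.0010400245653332909
side packer_1_centre 0.73 world [0.2346 0.2701] frame 0.2772737291991327 0.4781688289717008
side packer_1_centre 0.52 world [ 0.5823 -0.191 ] frame -0.028616780884847367 -0.011701352720954024
side mould_far_centre 0.58 world [ 0.6055 -0.083 ] frame 0.08049784804208417 0.005319301142211738
side mould_near_centre 0.71 world [ 0.5876 -0.1557] frame 0.006226301134846591 -0.004029962779871832
side jar_centre 0.24 world [ 0.5877 -0.2265] frame -0.059778274516098164 -0.029440438028272592
side cup_centre 0.89 world [0.7218 0.1169] frame 0.30890914373291467 -0.031629964178993795
side cup_centre 0.23 world [ 0.6134 -0.0961] frame 0.07112813162281811 -0.0067098518188481665
```

The stack is tight and still at about 16 N, and the near mould's centre is at about -0.0004 in the frame's x, as expected. Handing in.

```bash
python3 -c "
from bench import arm
print(arm.finish_job())"; python3 st.py
```

```text
the job is handed in; nothing more can be done
None
the job is handed in; nothing more can be done
```

I pushed the three mould pieces tight against the end stop. Three of the four packers then went upright into the gap, each gripped, set against its neighbour and let go. I pushed the pressing board from behind until the stack tightened, and handed in at about 35 s while still pushing. `finish_job` gave no verdict.

**What the last checks showed**
- **Push:** the board stopped about where the geometry predicted. The wrist force rose to about 16 N along the press axis while the tool moved less than 0.1 mm.
- **Packers:** the last close picture showed all three standing square, side by side and midway between the rails. It was taken before the final push, with the packers already let go. I did not view them again under load.
- **Mould row:** after the push, the wrist camera put the near mould's centre at about x = -0.0004 in the frame, against about -0.002 for a tight row.

**Weak or missing checks**
- **Side camera:** its readings from a distance were several mm off, up to about 12 mm sideways for a packer and about 8 mm for the near mould. They disagree with the close views, and I put that down to detector error.
- **Jar and cup:** I never touched either knowingly. The final jar detection was a low-confidence false hit near the frame, so it confirms nothing. The cup nearest the frame was not rechecked; a green cup farther off moved by no more than 10 mm by detection, within detector error.
- **Fourth packer:** I did not look at it again at the end. The gripper only came down on the packer next to it and lifted straight up.

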